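Brake lever check on a knee scooter

ROBOT

A 7-joint arm with a two-finger parallel gripper is mounted at the origin on the work surface. World frame = base frame: x ahead of the robot, y to its left, z up, the work surface at z = 0. Lengths are in mm, angles in rad, forces in N, time in s.
With the tool pointing down it reaches from about 425 to 875 mm from the base axis. Payload 4.7 kg.
Tool frame: the origin (TCP) lies at the very end of the fingers, on their centre line; the grasp point (between the pads) lies 19 mm behind it; y points along the fingers, z is the direction in which the jaws open and shut, and the axes are right-handed (so a half turn about y gives the same grasp; the last joint's range is limited). The gripper opens to 85 mm and grips with 20 to 120 N. Pads are 22 mm wide; open, the fingers measure 114 mm over their backs; the gripper's body (76 mm by 85 mm) begins 54 mm behind the grasp point. The pads swing forward as they close: fully open they stand 13 mm farther back than shut.
Start: joints at [1.252, 0.321, -0.07, 1.45, 0.023, 1.371, -0.057], TCP at [212.329, -614.365, 196.349] pointing down, gripper open.
Joint ranges: [-2.86, 2.86], [-0.3, 2.09], [-1.38, 1.24], [0.06, 2.45], [-1.56, 4.7], [0.09, 2.05], [-2.69, 2.69]. Speed limits (rad/s): [2.57, 2.57, 3.14, 3.14, 3.14, 3.14, 3.14].

INTERFACE

Orientations are given as [roll, pitch, yaw] about the fixed x, y, z axes, in that order (R = Rz(yaw) Ry(pitch) Rx(roll)).
In Python, from rig import arm gives the robot as it stands. The module is installed in compiled form; this text tells all that it offers.
- The arm moves only by the shell command python3 -m jog 'ROWS'. ROWS is JSON, a list of rows, each a list of 3 entries, a list of its own where there are three numbers: the shift along the world's x, y, z in mm, then the turn about the world's z in rad, then the opening, from 0 (shut) to 1 (fully open). A call has 1 to 20 rows; each row is the pose to reach, as a shift and turn from the pose commanded when the call began; what a row does not reach only later rows make up. A row lasts 1/12 s, in which the tool goes at most 41.7 mm and 7.16 degrees, less where a joint would pass 70% of its speed; a pose out of reach is approached as far as the arm can. A call with a gripper value outside its range is refused whole. The fingers move at their own pace and stop on an object; the grip force is fixed at half the most. Time passes only in rows, so rows that repeat a pose let the fingers close. It gives the time, the measured TCP pose, the force and the opening at its end, in the units of the state.
- arm.state(): the state, without advancing time (a new reading comes with each control period).
- arm.capture(name): name is "scene" or "top" or "wrist"; returns a dict with "frame" (420x560x3 uint8, blue, green, red), "mtx" (3x3 intrinsics, pixels), "origin" and "rotation" of the camera in the world; the wrist camera has in their place "hand_eye" (4x4, takes a point from camera to tool coordinates, whose origin is the TCP and whose axes are the tool frame's). Camera axes: x right, y down, z forward; pixel columns grow to the right and rows downward; lengths in mm; the calibration is good to about 2 mm. A picture is of the moment at which its call begins: read the wrist's pose just before it. There is no depth.
- arm.finish_job(): hands the job in, once; it reports no verdict.
The state is a dict: "clock": time; "joints": joint angles; "joint_vel": joint speeds; "joint_efforts": joint torques, N m; "tool_pos": TCP position; "tool_rot": TCP orientation; "contact_force": force on the tool from outside, world axes, zero at the start; "moment": the same for the moment, N m; "width": finger opening in mm.
Only numpy, scipy, OpenCV 4.12 (cv2) and the standard library are available. Lean on these libraries where they do the work, as an engineer would, in place of code of your own. Each camera call takes 0.05 s, during which the arm holds its last target. There are 200 camera calls.

TASK

Check that the two brake levers of the freshly wiped knee scooter parked at the desk stop short of the grips: with the backs of the fingers, press the lever on your left (seen from the robot) in towards its grip until it meets its stop, without forcing it, keep it there for two seconds and let it spring fully out, then do the same with the lever on your right. Do not take a lever between the fingers, keep off the clean grips and bar, and leave the things on the desk where they stand.

Things in the scene. Friction and masses are not known exactly. Their poses are not given: they have to be found in the camera images.
- scooter: White full-size knee scooter on the floor beyond the desk's far edge, its front to the robot. It does not roll or steer. Origin: at work-surface height below the middle of the handlebar; x points from its front to its rear (away from the robot, the way the levers go in), y along the bar to the robot's left, z up. Position and yaw (within 0.3 rad) vary.
- handlebar: T handlebar, same origin and axes as the scooter. Its axis is level, 170 mm above the work surface. Steel bar 22 mm thick; black rubber grips 32 mm thick (flanges 39 mm) from 98 to 225 mm left and right of the middle; black clamp 42 x 50 x 42 mm in the middle on a 25 mm post. Nothing of the scooter stands above 191 mm.
- blade_left: Aluminium blade of the left brake lever (+y): 10 mm thick (x), 94 long (y), 14 high (z), a 16 mm ball at its outer end. Origin: blade centre; lever out: 170 mm above the work surface, 78 mm before the bar's axis, 152 mm from its middle, axes as the scooter's. Press its face towards the robot (-x). A 12 mm neck leads from the inner end to the upright pivot, 31 mm behind (+x), 70 mm inward.
- blade_right: Blade of the right brake lever (-y half of the bar), the mirror image of the left one: ball at the outer (-y) end, pivot 31 mm behind and 70 mm inward of the blade's centre.
- brake_left (a joint): Angle of the left lever about its pivot, rad: 0 fully out, kept there by its spring; grows as it is pressed towards the grip. Rigid stop at 0.30, the ball then about 18 mm clear of the grip. Pressed near its outer end it takes about 2 N to start and 6 N at the stop (more if the finger drags along the blade) and travels about 30 mm there.
- brake_right (a joint): The same for the right lever.
- tube_rack: Bystander: a black rack of capped blood tubes, 84 x 164 mm and 94 mm high, loose on the desk; origin under its centre.
- tin: Bystander: a round dusky-pink tin with lid, 100 mm wide, 78 mm high, loose on the desk; origin under its centre.
- tape_roll: Bystander: a roll of masking tape lying flat, 110 mm wide, 25 mm high, loose on the desk; origin under its centre.
- spray_bottle: Bystander: a clear disinfectant spray bottle, 72 mm wide, 205 mm high with its trigger head (nozzle to its -x), loose at the left of the desk; origin under its centre.

How it is judged (in metres and radians):
On the way, in this order (a step that is already met when the one before it is completed fails the run):
1. the left lever is pressed in to its stop by the fingers and kept there (value of joint brake_left above 0.275 rad and contact force between the fingers and blade_left above 2 N and value of joint brake_right below 0.03 rad), for 1.5 s.
2. the left lever has sprung fully out again (value of joint each of brake_left, brake_right below 0.03 rad), for 0.1 s.
3. the right lever is pressed in to its stop by the fingers and kept there (value of joint brake_right above 0.275 rad and contact force between the fingers and blade_right above 2 N and value of joint brake_left below 0.03 rad), for 1.5 s.
At the end, for the whole second after the job is handed in: Both levers have been pressed to their stops (over 0.275 of 0.30 rad for 1.5 s), left then right, and are fully out again (under 0.03 rad); the rack, tin, tape roll and spray bottle are within 20 mm of where they stood (all of step 2 and distance of each of tube_rack, tin, tape_roll, spray_bottle from where it was at the start of the episode below 0.02 m); the robot touches nothing.
It fails at once if a lever is forced (over 45 N) (contact force between the fingers and blade_left above 45 N or contact force between the fingers and blade_right above 45 N).
It fails at once if the grips or the bar are touched (contact force between any of the fingers, the arm and handlebar above 2 N).
It fails at once if the left lever is taken between the fingers (x of the grasp point in the frame of blade_left between -0.007 and 0.007 m and y of the grasp point in the frame of blade_left between -0.05 and 0.055 m and z of the grasp point in the frame of blade_left between -0.018 and 0.018 m).
It fails at once if the right lever is taken between the fingers (x of the grasp point in the frame of blade_right between -0.007 and 0.007 m and y of the grasp point in the frame of blade_right between -0.055 and 0.05 m and z of the grasp point in the frame of blade_right between -0.018 and 0.018 m).
It fails at once if a thing on the desk is knocked, lifted or moved (distance of any of tube_rack, tin, tape_roll, spray_bottle from where it was at the start of the episode above 0.02 m).
It also fails if it takes over 64 s, if anything falls off the work surface, if the arm or the gripper's body presses on something with over 40 N, if the wrist force passes 120 N, or if a joint passes its speed limit or range.

## Working session

There is one attempt and no reset: what is moved stays moved. The work goes in short steps, Python scripts to look and compute and a shell command to move; the robot and the scene stay as the last step left them, time stands still between calls to the robot, and variables do not carry over. Pictures are saved under pics/ and viewed, about 8 in all and at most 12, crops included, and the job is handed in when it is done.

```bash
mkdir -p pics
python3 - <<'E'
from rig import arm
import cv2,json
s=arm.state();print({k:(s[k] if not hasattr(s[k],'round') else s[k]) for k in ('clock','joints','tool_pos','tool_rot','contact_force','width')})
for n in ("scene","top"):
    c=arm.capture(n);cv2.imwrite(f'pics/{n}0.png',c["frame"]);print(n,c["mtx"],c["origin"],c["rotation"])
    import pickle;pickle.dump(c,open(f'{n}0.pkl','wb'))
E
```

```text
{'clock': 0.0, 'joints': array([ 1.25209313,  0.32180512, -0.07008751,  1.45172931,  0.02260111,
        1.37083146, -0.05689436]), 'tool_pos': array([ 212.09018189, -613.74266654,  195.20797429]), 'tool_rot': array([-1.57277980e+00, -1.03757566e-04, -2.80874909e+00]), 'contact_force': array([0.63595431, 0.30579969, 0.26868016]), 'width': 85.35762926210046}
scene [[394.40928817   0.         281.47880663]
 [  0.         394.40928817 212.80001456]
 [  0.           0.           1.        ]] [869.96023001 321.7884582  884.08343721] [-2.55205488 -0.01435409  2.22706345]
top [[415.71982845   0.         277.2153407 ]
 [  0.         415.71982845 214.81663857]
 [  0.           0.           1.        ]] [ 359.21028339   25.93095233 1172.47482243] [-3.03628016  0.00376546 -1.56587392]
```

View pics/scene0.png

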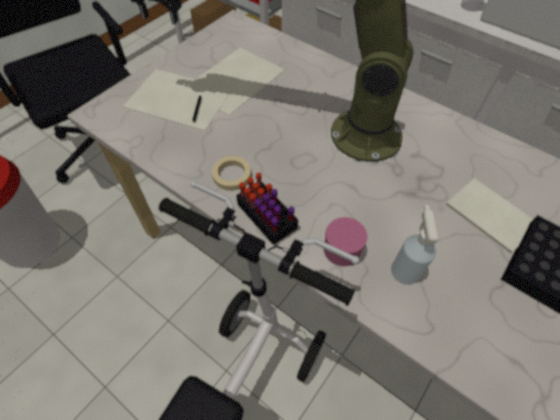

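View pics/top0.png

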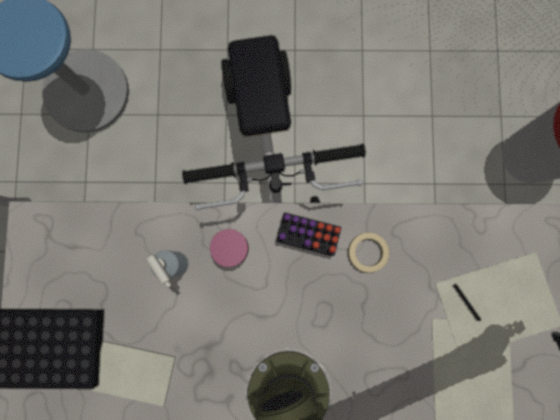

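The scene view shows the scooter beyond the desk edge, with the grips at about (162,205) and (350,295) and the levers on the robot side. The top view shows grip ends at about (184,177) and (365,151), the left blade around (195–240,205) and the right blade around (315–362,184). The tin is at (229,248), the rack at (309,235), the tape at (368,253) and the spray bottle at (165,267).

```bash
cat > h.py <<'E'
import numpy as np,cv2,pickle
from scipy.spatial.transform import Rotation as Ro
def ray(c,uv):
    uv=np.atleast_2d(np.float64(uv)); d=np.c_[uv,np.ones(len(uv))]@np.linalg.inv(c["mtx"]).T
    return np.array(c["origin"]),d@Ro.from_euler('xyz',c["rotation"]).as_matrix().T
def plane(c,uv,z):
    o,d=ray(c,uv); return o+d*((z-o[2])/d[:,2])[:,None]
def proj(c,p):
    R=Ro.from_euler('xyz',c["rotation"]).as_matrix(); q=(np.atleast_2d(p)-c["origin"])@R@np.array(c["mtx"]).T
    return q[:,:2]/q[:,2:]
E
python3 - <<'E'
from h import *
c=pickle.load(open('top0.pkl','rb'));s=pickle.load(open('scene0.pkl','rb'))
print(plane(c,[[288,390],[229,248],[309,235],[368,253],[165,267]],[0,78,94,25,100]).round())
for c,n,rois in((c,'top',[(180,140,240,190),(310,140,370,170)]),(s,'scene',[(155,195,222,240),(285,255,356,306)])):
    g=c["frame"].max(2)
    for x0,y0,x1,y1 in rois:
        m=(g[y0:y1,x0:x1]<60).astype(np.uint8)
        k,l,st,ce=cv2.connectedComponentsWithStats(m);i=1+st[1:,4].argmax()
        ys,xs=np.nonzero(l==i);p=plane(c,np.c_[xs+x0,ys+y0],170)[:,:2]
        (cx,cy),wh,a=cv2.minAreaRect(p.astype(np.float32))
        v=np.linalg.svd(p-p.mean(0),full_matrices=False)[2][0]
        print(n,len(xs),p.mean(0).round(1),(round(cx),round(cy)),np.round(wh),'dir',np.degrees(np.arctan2(-v[0]*np.sign(v[1]),abs(v[1]))).round(2))
c=pickle.load(open('top0.pkl','rb'))
a=cv2.resize(c["frame"][140:220,175:375],None,fx=4,fy=4,interpolation=2)
b=cv2.resize(s["frame"][170:310,150:370],(800,509),interpolation=2)
cv2.imwrite('pics/crop1.png',cv2.resize(np.vstack([a,b[:,:800]]),(537,557)) if 0 else a)
E
```

```text
[[   5.   -1.    0.]
 [ 387.  157.   78.]
 [ 421.  -52.   94.]
 [ 376. -219.   25.]
 [ 337.  317.  100.]]
top 554 [566.9 200.2] (568, 199) [ 31. 127.] dir 9.04
top 532 [ 617.4 -121.2] (617, -121) [ 28. 125.] dir 9.18
scene 902 [ 615.6 -105.4] (617, -107) [ 46. 162.] dir 8.42
scene 962 [567.3 199.6] (567, 199) [ 36. 126.] dir 10.07
```

View pics/crop1.png

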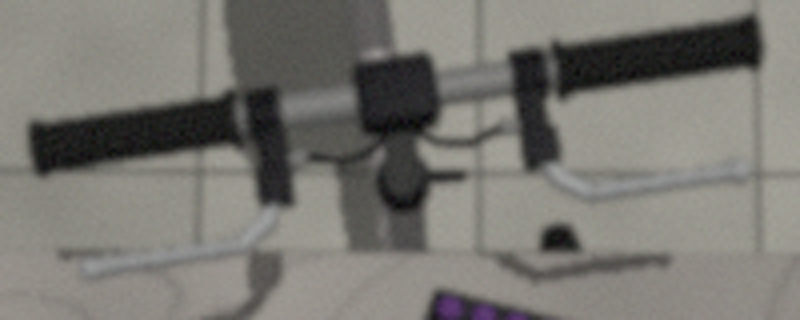

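Bar middle ≈ (592, 39.5), yaw ≈ 0.156. The grip spacing measures 325 mm against 323 mm nominal, and the two views agree. Left blade centre ≈ (491, 178), right ≈ (539, −123). Next I close the fingers, lift, and travel to in front of the left lever.

```bash
python3 - <<'E'
from h import *
c=pickle.load(open('top0.pkl','rb'))
p=plane(c,[[198,207],[360.5,183]],170);print(p)
ex=np.array([np.cos(.156),np.sin(.156)]);ey=np.array([-ex[1],ex[0]]);o=np.array([592.2,39.5])
print([( (q[:2]-o)@ex,(q[:2]-o)@ey) for q in p])
E
python3 -m jog '[[[0,0,40],0,0],[[0,0,64],0,0],[[50,50,64],0.1,0],[[100,100,64],0.2,0],[[140,140,64],0.3,0],[[180,180,64],0.42,0],[[215,215,64],0.54,0],[[245,250,64],0.66,0],[[265,285,64],0.78,0],[[280,320,64],0.9,0],[[290,358,64],1.0,0],[[298,396,64],1.1,0],[[302,434,64],1.2,0],[[304,472,64],1.3,0],[[304,510,64],1.394,0],[[300,546,64],1.394,0],[[292,582,64],1.394,0],[[282,618,64],1.394,0],[[282,618,64],1.394,0],[[282,618,64],1.394,0]]'
```

```text
[[ 483.39636835  222.92953793  170.        ]
 [ 544.22988247 -172.83342827  170.        ]]
[(np.float64(-78.98330520675123), np.float64(198.10669636350642)), (np.float64(-80.37742711804344), np.float64(-202.3019677247383))]
clock: 1.77
tool_pos: [493.0, 11.7, 260.5]
tool_rot: [-1.57, 0.002, -1.405]
contact_force: [-0.1, 0.3, 1.1]
width: -0.0
```

```bash
python3 -m jog '[[[-12,36,0],0,0],[[-24,72,0],0,0],[[-34,108,0],0,0],[[-44,140,0],0,0],[[-51,168,0],0,0],[[-56,185,0],0,0],[[-58,193,0],0,0],[[-58,193,0],0,0],[[-58,193,0],0,0],[[-58,193,0],0,0],[[-58,193,0],0,0],[[-58,193,0],0,0]]'
python3 - <<'E'
from rig import arm
import cv2,pickle
s=arm.state();c=arm.capture("wrist");t=arm.capture("top");pickle.dump((s,c),open('w1.pkl','wb'));pickle.dump(t,open('top1.pkl','wb'))
print(s['tool_pos'],s['tool_rot'],s['joint_vel'].round(3),s['joints'].round(2))
cv2.imwrite('pics/w1.png',c['frame']);print(c['hand_eye'],c['mtx'])
E
```

```text
clock: 2.77
tool_pos: [436.9, 195.2, 260.2]
tool_rot: [-1.571, -0.0, -1.417]
contact_force: [0.6, 0.3, 0.5]
width: -0.2
[436.87034957 195.24242792 260.22189841] [-1.57101029e+00 -5.26352287e-05 -1.41731634e+00] [-0.003 -0.001 -0.01  -0.003 -0.003 -0.002 -0.002] [ 0.48 -0.06 -0.9   1.73 -0.05  1.45 -0.26]
[[ 7.43509816e-04  9.64817953e-01  2.62917789e-01 -6.62154326e+01]
 [ 2.44365689e-03 -2.62918830e-01  9.64814862e-01 -1.76882339e+02]
 [ 9.99996738e-01 -7.48684520e-05 -2.55316677e-03 -7.42405765e-01]
 [ 0.00000000e+00  0.00000000e+00  0.00000000e+00  1.00000000e+00]] [[337.25770118   0.         281.91503114]
 [  0.         337.25770118 202.47290832]
 [  0.           0.           1.        ]]
```

View pics/w1.png

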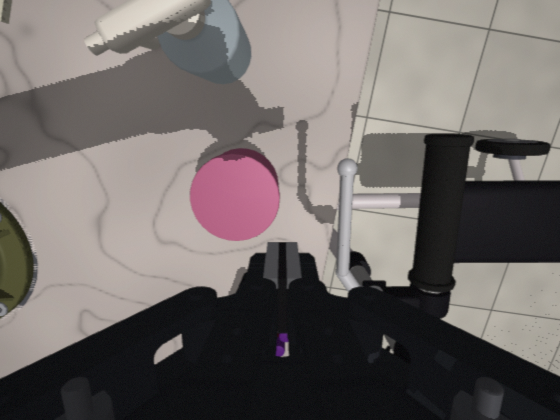

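The wrist view shows the left lever: ball at about (347,168), blade running down to about (344,272), finger tips at (283,250), pink tin at (235,195). I'll cast those to z = 170.

Run:
```python
from h import *
s,c=pickle.load(open('w1.pkl','rb'))
T=np.eye(4);T[:3,:3]=Ro.from_euler('xyz',s['tool_rot']).as_matrix();T[:3,3]=s['tool_pos']
M=T@c['hand_eye']
d={"mtx":c["mtx"],"origin":M[:3,3],"rotation":Ro.from_matrix(M[:3,:3]).as_euler('xyz')}
p=plane(d,[[347,168],[346,200],[345,235],[344,265],[447,137],[433,280],[347-5.5,235]],170)[:,:2]
ex=np.array([np.cos(.156),np.sin(.156)]);ey=np.array([-ex[1],ex[0]]);o=np.array([592.2,39.5])
print(p.round(1),((p-o)@np.c_[ex,ey]).round(1))
tip=(s['tool_pos'][:2]-o)@np.c_[ex,ey];print('tcp',tip)
```

```text
[[483.4 224.6]
 [488.  198.6]
 [493.3 168.6]
 [498.  141.4]
 [555.4 260.4]
 [577.7 139.3]
 [490.4 168.1]] [[-78.7 199.8]
 [-78.3 173.4]
 [-77.7 142.9]
 [-77.3 115.3]
 [ -2.  223.9]
 [  1.2 100.8]
 [-80.6 142.9]]
tcp [-129.2460344   177.98445648]
```

The wrist measurement agrees with the top view to within 1 mm (blade at −78, ball at y = 200). Descending at standoff, then advancing 24 mm.

```bash
python3 -m jog '[[[0,0,-20],0,0],[[0,0,-45],0,0],[[0,0,-70],0,0],[[0,0,-92],0,0],[[0,0,-105],0,0],[[0,0,-110],0,0],[[0,0,-110],0,0],[[0,0,-110],0,0],[[6,1,-110],0,0],[[12,2,-110],0,0],[[18,3,-110],0,0],[[24,4,-110],0,0],[[24,4,-110],0,0],[[24,4,-110],0,0],[[24,4,-110],0,0]]'
```

```text
clock: 4.12
tool_pos: [460.1, 200.8, 150.2]
tool_rot: [-1.571, 0.0, -1.415]
contact_force: [0.7, -0.1, 0.5]
width: 0.1
```

```bash
python3 -m jog '[[[3,0.5,0],0,0],[[6,1,0],0,0],[[9,1.8,0],0,0],[[12,2.7,0],0,0],[[15,3.6,0],0,0],[[18,4.5,0],0,0],[[20,5.4,0],0,0],[[22,6.3,0],0,0],[[24,7.2,0],0,0],[[26,8,0],0,0],[[26,8,0],0,0],[[26,8,0],0,0]]'
```

```text
clock: 5.12
tool_pos: [486.3, 208.7, 150.3]
tool_rot: [-1.571, 0.0, -1.415]
contact_force: [0.5, -0.5, -0.2]
width: 0.1
```

Expected about 4 N by now but there is no force reading, so I'll look before going further.

Run:
```python
from rig import arm
import cv2,pickle
s=arm.state();c=arm.capture("wrist");t=arm.capture("scene");pickle.dump((s,c),open('w2.pkl','wb'));pickle.dump(t,open('scene2.pkl','wb'))
print(s['contact_force'],s['moment'],s['joint_efforts'])
import numpy as np
a=c['frame'];b=cv2.resize(t['frame'][150:330,200:440],None,fx=2.33,fy=2.33)[:420]
cv2.imwrite('pics/w2.png',cv2.resize(np.hstack([a[:,140:460],b[:,:480]]),(800,420)))
```

```text
[ 0.47017712 -0.50864817 -0.1647532 ] [-0.00703712  0.02680853 -0.00264347] [ 2.13410021e-03 -2.82577211e+01 -4.40483049e+00 -3.01959085e+01
  3.47285089e-02 -1.72071008e-02 -8.01386777e-03]Traceback (most recent call last):
  File "<stdin>", line 7, in <module>
    return _nx.concatenate(arrs, 1, dtype=dtype, casting=casting)
           ~~~~~~~~~~~~~~~^^^^^^^^^^^^^^^^^^^^^^^^^^^^^^^^^^^^^^^
ValueError: all the input array dimensions except for the concatenation axis must match exactly, but along dimension 0, the array at index 0 has size 420 and the array at index 1 has size 419
```

Run:
```python
import cv2,pickle,numpy as np
s,c=pickle.load(open('w2.pkl','rb'));t=pickle.load(open('scene2.pkl','rb'))
a=c['frame'];b=cv2.resize(t['frame'][180:320,240:400],(480,420))
cv2.imwrite('pics/w2.png',np.hstack([a[:,140:460],b]))
```

```text
(no output)
```

View pics/w2.png

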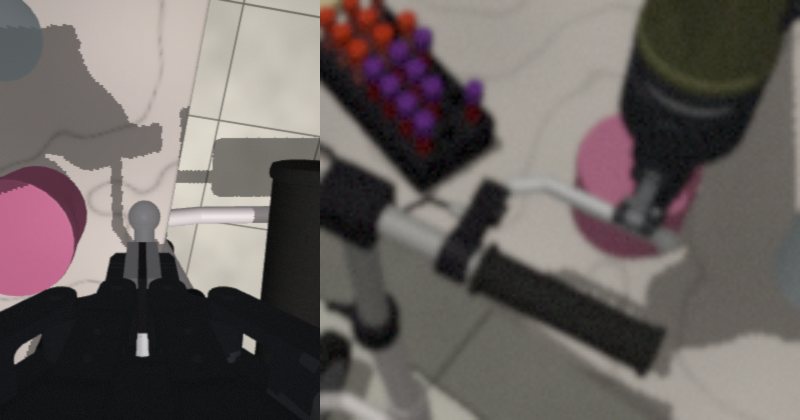

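Run:
```python
from h import *
from rig import arm
print(arm.state()['clock'],arm.state()['tool_pos'],arm.state()['width'])
s,c=pickle.load(open('w2.pkl','rb'));t=pickle.load(open('scene2.pkl','rb'))
T=np.eye(4);T[:3,:3]=Ro.from_euler('xyz',s['tool_rot']).as_matrix();T[:3,3]=s['tool_pos']
M=T@c['hand_eye']
d={"mtx":c["mtx"],"origin":M[:3,3],"rotation":Ro.from_matrix(M[:3,:3]).as_euler('xyz')}
ex=np.array([np.cos(.156),np.sin(.156)]);ey=np.array([-ex[1],ex[0]]);o=np.array([592.2,39.5])
p=plane(d,[[284,215],[410,172]],170)[:,:2];print('ball,gripcorner',((p-o)@np.c_[ex,ey]).round(1))
print('wrist px TCP & +20', proj(d,[s['tool_pos'],s['tool_pos']+[0,0,20]]).round(1))
def w(x,y,z): return [*(o+x*ex+y*ey),z]
P=[w(-78,200,170),w(-78,105,170),w(-50,200,170),[*s['tool_pos'][:2],150],[*s['tool_pos'][:2],190]]
q=proj(t,P);print('scene',q.round(1));print('in view',((q-[240,180])*3+[320,0]).round())
b=t['frame'][190:290,290:390].copy();b=cv2.resize(b,(800,800),interpolation=2)[:600]
for u in q: cv2.drawMarker(b,tuple(int(v) for v in (u-[290,190])*8),(0,255,255),0,14,1)
cv2.imwrite('pics/w3.png',b)
```

```text
5.2167 [486.21837771 208.61939757 150.34063764] -0.12098361998430505
ball,gripcorner [[-78.5 200.7]
 [-19.2 221.9]]
wrist px TCP & +20 [[284.1 233.6]
 [284.3 247.7]]
scene [[354.8 259.7]
 [312.7 239.9]
 [349.4 270.8]
 [346.  260.6]
 [349.  251.4]]
in view [[665. 239.]
 [538. 180.]
 [648. 272.]
 [638. 242.]
 [647. 214.]]
```

View pics/w3.png

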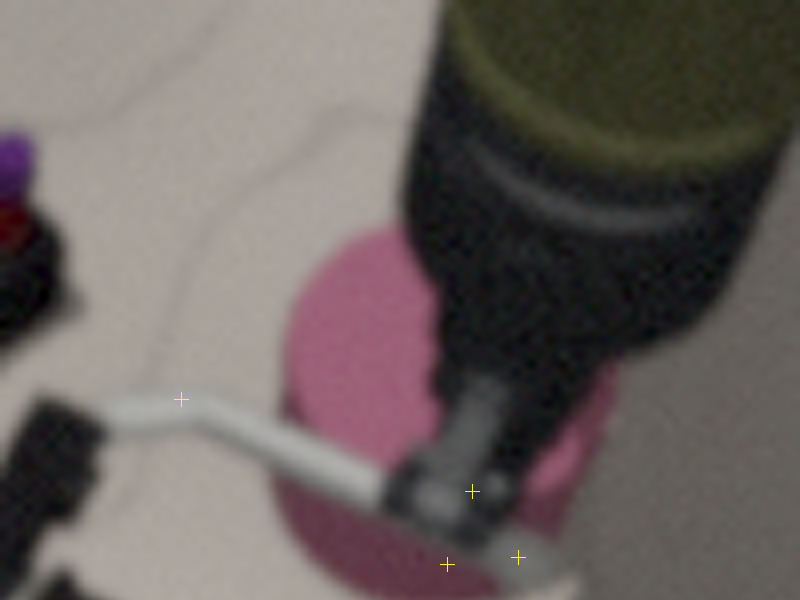

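By triangulation the ball is still at its rest place (−78.5, 200.7), so the lever has not moved although the finger should be pushing it. I'll check where the fingertips really are by overlaying the nominal finger box on both views.

Run:
```python
from h import *
s,c=pickle.load(open('w2.pkl','rb'));t=pickle.load(open('scene2.pkl','rb'))
T=np.eye(4);T[:3,:3]=Ro.from_euler('xyz',s['tool_rot']).as_matrix();T[:3,3]=s['tool_pos']
M=T@c['hand_eye']
d={"mtx":c["mtx"],"origin":M[:3,3],"rotation":Ro.from_matrix(M[:3,:3]).as_euler('xyz')}
def view(cam,img,x0,y0,w,h,f):
    b=cv2.resize(img[y0:y0+h,x0:x0+w],None,fx=f,fy=f,interpolation=2)
    for y,col in((0,(0,255,255)),(-19,(0,255,0)),(-38,(255,255,0))):
        P=np.array([[-11,y,-14.5],[-11,y,14.5],[11,y,14.5],[11,y,-14.5]])
        q=(proj(cam,P@T[:3,:3].T+T[:3,3])-[x0,y0])*f
        cv2.polylines(b,[q.astype(np.int32)],True,col,1)
    return b
a=view(d,c['frame'],234,170,100,140,4);b=view(t,t['frame'],310,205,65,93,6)
print(a.shape,b.shape)
b=b[:556];a=a[:556];b=b[:a.shape[0]];a=a[:b.shape[0]]
cv2.imwrite('pics/w4.png',np.hstack([a,b]))
```

```text
(560, 400, 3) (558, 390, 3)
```

View pics/w4.png

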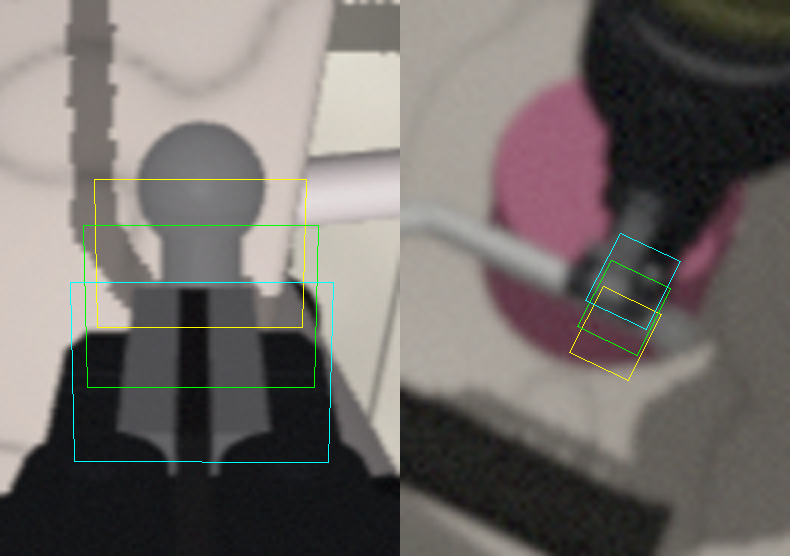

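The overlay shows the real fingertips 30–38 mm behind the stated TCP (tip edge at row 282 in the left panel, on the −38 mm box). They are also thinner than the nominal 29 mm, so they passed just above the blade with no contact. I'll lift, back off, lower to TCP z ≈ 122 (safe over the tin either way), and check with a look.

```bash
python3 -m jog '[[[0,0,15],0,0],[[0,0,30],0,0],[[-10,-3,40],0,0],[[-20,-6,40],0,0],[[-32,-9,40],0,0],[[-40,-10,40],0,0],[[-40,-10,40],0,0],[[-40,-10,20],0,0],[[-40,-10,0],0,0],[[-40,-10,-15],0,0],[[-40,-10,-28],0,0],[[-40,-10,-28],0,0],[[-40,-10,-28],0,0],[[-40,-10,-28],0,0]]'
python3 - <<'E'
from h import *
from rig import arm
s=arm.state();c=arm.capture("wrist");t=arm.capture("scene")
pickle.dump((s,c,t),open('v5.pkl','wb'));print(s['tool_pos'],s['contact_force'])
cv2.imwrite('pics/w5.png',np.hstack([c['frame'][:,180:460],cv2.resize(t['frame'][190:290,280:390],(462,420),interpolation=2)]))
print(proj(t,s['tool_pos']),proj(t,s['tool_pos']+[0,0,35]))
E
```

```text
clock: 6.38
tool_pos: [447.0, 199.0, 123.1]
tool_rot: [-1.57, 0.001, -1.415]
contact_force: [0.7, 0.0, 0.3]
width: -0.0
[447.01219301 199.03556405 123.11474063] [0.72169743 0.01964927 0.32328524]
[[350.02896823 251.00874545]] [[352.65993973 243.13255185]]
```

View pics/w5.png

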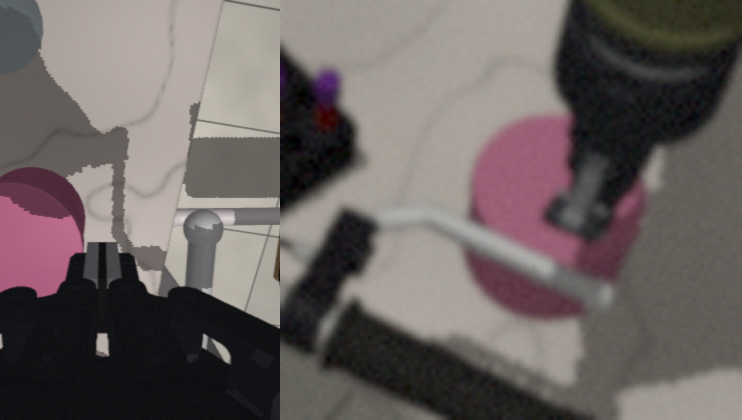

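The levers are untouched and the lowered fingertip is clearly on the robot side of the left blade. In the wrist half the ball is at (203,225) and the tip at (103,243). Advancing with force checks.

```bash
python3 -m jog '[[[4,0.6,0],0,0],[[8,1.2,0],0,0],[[12,1.9,0],0,0],[[16,2.5,0],0,0],[[20,3.1,0],0,0],[[23,3.6,0],0,0],[[26,4,0],0,0],[[26,4,0],0,0],[[26,4,0],0,0]]'; python3 -m jog '[[[2,0.3,0],0,0],[[4,0.6,0],0,0],[[6,1,0],0,0],[[8,1.3,0],0,0],[[8,1.3,0],0,0],[[8,1.3,0],0,0]]'
```

```text
clock: 7.23
tool_pos: [471.7, 203.3, 122.2]
tool_rot: [-1.572, 0.001, -1.414]
contact_force: [-3.5, 1.0, 1.4]
width: -0.1
clock: 7.73
tool_pos: [478.8, 205.7, 122.1]
tool_rot: [-1.573, 0.002, -1.413]
contact_force: [-4.7, 3.7, 1.1]
width: -0.1
```

Contact made at −3.5 → −4.7 N. Continuing in small steps to the stop.

```bash
python3 -m jog '[[[2,0.7,0],0,0],[[4,1.4,0],0,0],[[6,2.2,0],0,0],[[8,3,0],0,0],[[8,3,0],0,0],[[8,3,0],0,0]]'; python3 -m jog '[[[1.5,0.5,0],0,0],[[3,1,0],0,0],[[4.5,1.6,0],0,0],[[4.5,1.6,0],0,0],[[4.5,1.6,0],0,0]]'
```

```text
clock: 8.23
tool_pos: [486.5, 208.8, 122.1]
tool_rot: [-1.573, 0.002, -1.413]
contact_force: [-5.6, 3.8, 1.9]
width: -0.2
clock: 8.65
tool_pos: [490.9, 210.3, 122.1]
tool_rot: [-1.573, 0.002, -1.413]
contact_force: [-5.5, 3.7, 1.9]
width: 0.1
```

```bash
python3 -m jog '[[[1,0.3,0],0,0],[[2,0.6,0],0,0],[[2,0.6,0],0,0],[[2,0.6,0],0,0]]'; python3 -m jog '[[[1,0.3,0],0,0],[[2,0.5,0],0,0],[[2,0.5,0],0,0],[[2,0.5,0],0,0]]'
```

```text
clock: 8.98
tool_pos: [492.8, 210.9, 122.1]
tool_rot: [-1.574, 0.002, -1.413]
contact_force: [-6.3, 3.8, 1.9]
width: -0.3
clock: 9.32
tool_pos: [494.7, 211.4, 122.1]
tool_rot: [-1.574, 0.002, -1.413]
contact_force: [-6.4, 4.2, 2.1]
width: -0.1
```

```bash
python3 -m jog '[[[1,0.2,0],0,0],[[2,0.4,0],0,0],[[2,0.4,0],0,0],[[2,0.4,0],0,0]]'; python3 -m jog '[[[1,0.2,0],0,0],[[1.5,0.3,0],0,0],[[1.5,0.3,0],0,0],[[1.5,0.3,0],0,0]]'
```

```text
clock: 9.65
tool_pos: [496.6, 211.9, 122.1]
tool_rot: [-1.574, 0.002, -1.413]
contact_force: [-6.9, 3.5, 2.1]
width: 0.2
clock: 9.98
tool_pos: [496.8, 211.9, 121.9]
tool_rot: [-1.576, 0.001, -1.413]
contact_force: [-10.1, 2.2, 4.0]
width: 0.2
```

The stop has been met: motion stalled and force jumped to about 10 N. Holding for more than 2 s and capturing to verify the lever angle.

```bash
python3 -m jog '[[[0.5,0.1,0],0,0],[[0.5,0.1,0],0,0],[[0.5,0.1,0],0,0],[[0.5,0.1,0],0,0],[[0.5,0.1,0],0,0],[[0.5,0.1,0],0,0],[[0.5,0.1,0],0,0],[[0.5,0.1,0],0,0],[[0.5,0.1,0],0,0],[[0.5,0.1,0],0,0],[[0.5,0.1,0],0,0],[[0.5,0.1,0],0,0],[[0.5,0.1,0],0,0],[[0.5,0.1,0],0,0],[[0.5,0.1,0],0,0],[[0.5,0.1,0],0,0],[[0.5,0.1,0],0,0],[[0.5,0.1,0],0,0],[[0.5,0.1,0],0,0],[[0.5,0.1,0],0,0]]'
python3 - <<'E'
from h import *
from rig import arm
s=arm.state();c=arm.capture("wrist");t=arm.capture("scene")
pickle.dump((s,c,t),open('v6.pkl','wb'))
cv2.imwrite('pics/w6.png',np.hstack([c['frame'][:,180:460],cv2.resize(t['frame'][190:290,280:390],(462,420),interpolation=2)]))
E
```

```text
clock: 11.65
tool_pos: [496.9, 212.0, 121.9]
tool_rot: [-1.577, 0.001, -1.412]
contact_force: [-11.4, 1.2, 4.7]
width: 0.1
```

View pics/w6.png

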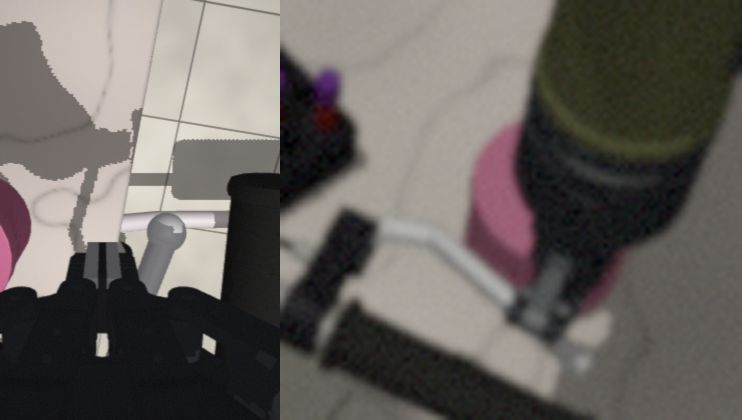

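The lever is clearly swung in (ball at wrist (346,233)), and the finger stays clear of the grip. I'll hold a little longer and compute the angle.

```bash
python3 -m jog '[[[0,0,0],0,0],[[0,0,0],0,0],[[0,0,0],0,0],[[0,0,0],0,0],[[0,0,0],0,0],[[0,0,0],0,0]]'
python3 - <<'E'
from h import *
s,c,t=pickle.load(open('v6.pkl','rb'))
T=np.eye(4);T[:3,:3]=Ro.from_euler('xyz',s['tool_rot']).as_matrix();T[:3,3]=s['tool_pos']
M=T@c['hand_eye'];d={"mtx":c["mtx"],"origin":M[:3,3],"rotation":Ro.from_matrix(M[:3,:3]).as_euler('xyz')}
ex=np.array([np.cos(.156),np.sin(.156)]);ey=np.array([-ex[1],ex[0]]);o=np.array([592.2,39.5])
p=((plane(d,[[346,233]],170)[:,:2]-o)@np.c_[ex,ey])[0];print(p)
v=p-[-47,82];print('angle',np.arctan2(v[0],v[1])-np.arctan2(-31,118))
E
```

```text
clock: 12.25
tool_pos: [496.9, 212.0, 121.9]
tool_rot: [-1.577, 0.001, -1.413]
contact_force: [-11.0, 2.2, 5.2]
width: -0.1
[-42.21988553 203.54643324]
angle 0.2962137466447593
```

Angle 0.296 rad, at the stop. Releasing, lifting, and travelling to the right lever.

```bash
python3 -m jog '[[[-5,-1.5,0],0,0],[[-10,-3,0],0,0],[[-15,-4.5,0],0,0],[[-20,-6,0],0,0],[[-26,-8,0],0,0],[[-32,-9,0],0,0],[[-40,-10.5,0],0,0],[[-47,-11,0],0,0],[[-51,-12,0],0,0],[[-51,-12,0],0,0],[[-51,-12,20],0,0],[[-51,-12,45],0,0],[[-51,-12,70],0,0],[[-51,-12,95],0,0],[[-51,-12,118],0,0],[[-51,-12,132],0,0],[[-51,-12,138],0,0],[[-51,-12,138],0,0],[[-51,-12,138],0,0]]' && python3 -m jog '[[[3,-20,0],0,0],[[8,-50,0],0,0],[[13,-85,0],0,0],[[18,-120,0],0,0],[[23,-155,0],0,0],[[28,-190,0],0,0],[[34,-225,0],0,0],[[39,-260,0],0,0],[[44,-295,0],0,0],[[49,-325,0],0,0],[[53,-345,0],0,0],[[54,-355,0],0,0],[[54,-355,0],0,0],[[54,-355,0],0,0],[[54,-355,0],0,0],[[54,-355,0],0,0]]'
python3 - <<'E'
from h import *
from rig import arm
s=arm.state();c=arm.capture("wrist");t=arm.capture("top")
pickle.dump((s,c,t),open('v7.pkl','wb'));print(s['joints'].round(2))
cv2.imwrite('pics/w7.png',np.hstack([c['frame'][:,160:560],cv2.resize(t['frame'][130:270,140:390],(400,224)).repeat(1,0) if 0 else cv2.copyMakeBorder(cv2.resize(t['frame'][130:270,140:390],(400,224)),0,196,0,0,0)]))
E
```

```text
clock: 13.83
tool_pos: [449.8, 198.2, 259.8]
tool_rot: [-1.571, -0.0, -1.415]
contact_force: [-0.0, 0.1, -0.4]
width: 0.1
clock: 15.17
tool_pos: [504.0, -154.4, 260.4]
tool_rot: [-1.571, 0.0, -1.412]
contact_force: [-0.4, -0.1, 0.6]
width: 0.1
[ 0.79  0.06 -0.56  1.64  0.03  1.45  0.38]
```

View pics/w7.png

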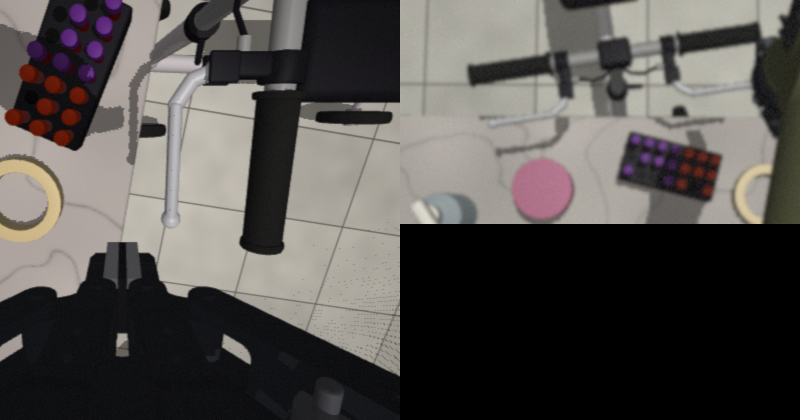

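Left lever is back out. The right ball is at wrist (331,218) and its blade runs up to (334,105); the fingers are on the robot side at (283,245). Computing offsets.

Run:
```python
from h import *
s,c,t=pickle.load(open('v7.pkl','rb'))
T=np.eye(4);T[:3,:3]=Ro.from_euler('xyz',s['tool_rot']).as_matrix();T[:3,3]=s['tool_pos']
M=T@c['hand_eye'];d={"mtx":c["mtx"],"origin":M[:3,3],"rotation":Ro.from_matrix(M[:3,:3]).as_euler('xyz')}
ex=np.array([np.cos(.156),np.sin(.156)]);ey=np.array([-ex[1],ex[0]]);o=np.array([592.2,39.5])
f=lambda p:((p-o)@np.c_[ex,ey]).round(1)
print(f(plane(d,[[331,218],[332,180],[333.5,120]],170)[:,:2]),f(s['tool_pos'][:2]))
q=plane(t,[[140+92*.625,130+122*.625]],170)[:,:2];print('left ball',f(q))
```

```text
[[ -77.8 -197.7]
 [ -78.4 -165.5]
 [ -79.1 -118.5]] [-117.3 -177.8]
left ball [[-77.  199.1]]
```

```bash
python3 -m jog '[[[0,0,-20],0,0],[[0,0,-45],0,0],[[0,0,-70],0,0],[[0,0,-95],0,0],[[0,0,-118],0,0],[[0,0,-132],0,0],[[0,0,-138],0,0],[[0,0,-138],0,0],[[0,0,-138],0,0],[[4,0.6,-138],0,0],[[8,1.2,-138],0,0],[[12,1.9,-138],0,0],[[16,2.5,-138],0,0],[[20,3,-138],0,0],[[20,3,-138],0,0],[[20,3,-138],0,0]]'; python3 -m jog '[[[2,-0.1,0],0,0],[[4,-0.3,0],0,0],[[6,-0.4,0],0,0],[[8,-0.6,0],0,0],[[10,-0.7,0],0,0],[[10,-0.7,0],0,0],[[10,-0.7,0],0,0]]'
```

```text
clock: 16.6
tool_pos: [524.1, -153.4, 122.3]
tool_rot: [-1.571, 0.0, -1.414]
contact_force: [0.6, -0.3, -0.3]
width: -0.0
clock: 17.18
tool_pos: [533.6, -155.0, 122.2]
tool_rot: [-1.571, -0.001, -1.415]
contact_force: [-3.4, -1.6, -0.4]
width: -0.1
```

```bash
python3 -m jog '[[[2,-0.2,0],0,0],[[4,-0.3,0],0,0],[[6,-0.5,0],0,0],[[8,-0.6,0],0,0],[[10,-0.8,0],0,0],[[12,-1,0],0,0],[[12,-1,0],0,0],[[12,-1,0],0,0]]'; python3 -m jog '[[[1.5,-0.1,0],0,0],[[3,-0.2,0],0,0],[[4,-0.3,0],0,0],[[4,-0.3,0],0,0],[[4,-0.3,0],0,0]]'
```

```text
clock: 17.85
tool_pos: [545.7, -155.8, 122.2]
tool_rot: [-1.571, -0.0, -1.415]
contact_force: [-3.8, -2.4, -0.3]
width: 0.4
clock: 18.27
tool_pos: [549.4, -155.8, 122.2]
tool_rot: [-1.572, -0.0, -1.415]
contact_force: [-4.7, -2.1, -0.3]
width: 0.1
```

```bash
python3 -m jog '[[[1,0,0],0,0],[[2,0,0],0,0],[[2,0,0],0,0],[[2,0,0],0,0]]'
```

```text
clock: 18.6
tool_pos: [551.3, -155.7, 122.2]
tool_rot: [-1.572, 0.0, -1.415]
contact_force: [-4.2, -2.4, 1.2]
width: -0.3
```

```bash
python3 -m jog '[[[1,0,0],0,0],[[2,0,0],0,0],[[2,0,0],0,0],[[2,0,0],0,0]]';python3 -m jog '[[[1,0,0],0,0],[[1.5,0,0],0,0],[[1.5,0,0],0,0],[[1.5,0,0],0,0]]'
```

```text
clock: 18.93
tool_pos: [553.3, -155.7, 122.1]
tool_rot: [-1.572, 0.0, -1.415]
contact_force: [-4.5, -2.3, 0.9]
width: -0.0
clock: 19.27
tool_pos: [554.7, -155.6, 122.1]
tool_rot: [-1.572, 0.0, -1.415]
contact_force: [-5.2, -2.8, 1.7]
width: 0.0
```

```bash
python3 -m jog '[[[1,0,0],0,0],[[1.5,0,0],0,0],[[1.5,0,0],0,0],[[1.5,0,0],0,0]]'
```

```text
clock: 19.6
tool_pos: [556.1, -155.4, 122.1]
tool_rot: [-1.572, 0.0, -1.415]
contact_force: [-5.2, -1.6, 0.6]
width: -0.0
```

```bash
python3 -m jog '[[[1,0,0],0,0],[[1.5,0,0],0,0],[[1.5,0,0],0,0],[[1.5,0,0],0,0]]'
```

```text
clock: 19.93
tool_pos: [556.3, -155.5, 122.0]
tool_rot: [-1.575, 0.001, -1.415]
contact_force: [-8.2, -2.4, 3.0]
width: -0.2
```

```bash
python3 -m jog '[[[1,0,0],0,0],[[1.5,0,0],0,0],[[1.5,0,0],0,0],[[1.5,0,0],0,0]]'
```

```text
clock: 20.27
tool_pos: [556.6, -155.4, 121.9]
tool_rot: [-1.578, 0.001, -1.415]
contact_force: [-12.0, -1.8, 5.8]
width: 0.2
```

Stop met (stalled, 8 → 12 N). Holding.

```bash
python3 -m jog '[[[0,0,0],0,0],[[0,0,0],0,0],[[0,0,0],0,0],[[0,0,0],0,0],[[0,0,0],0,0],[[0,0,0],0,0],[[0,0,0],0,0],[[0,0,0],0,0],[[0,0,0],0,0],[[0,0,0],0,0],[[0,0,0],0,0],[[0,0,0],0,0],[[0,0,0],0,0],[[0,0,0],0,0],[[0,0,0],0,0],[[0,0,0],0,0],[[0,0,0],0,0],[[0,0,0],0,0],[[0,0,0],0,0],[[0,0,0],0,0]]' && python3 -m jog '[[[0,0,0],0,0],[[0,0,0],0,0],[[0,0,0],0,0],[[0,0,0],0,0],[[0,0,0],0,0],[[0,0,0],0,0]]'
python3 - <<'E'
from h import *
from rig import arm
s=arm.state();c=arm.capture("wrist")
pickle.dump((s,c),open('v8.pkl','wb'));cv2.imwrite('pics/w8.png',c['frame'])
E
```

```text
clock: 21.93
tool_pos: [556.5, -155.5, 121.9]
tool_rot: [-1.578, 0.001, -1.415]
contact_force: [-13.3, -1.8, 4.9]
width: 0.0
clock: 22.43
tool_pos: [556.5, -155.5, 121.9]
tool_rot: [-1.578, 0.001, -1.415]
contact_force: [-11.2, -2.3, 5.4]
width: -0.3
```

View pics/w8.png

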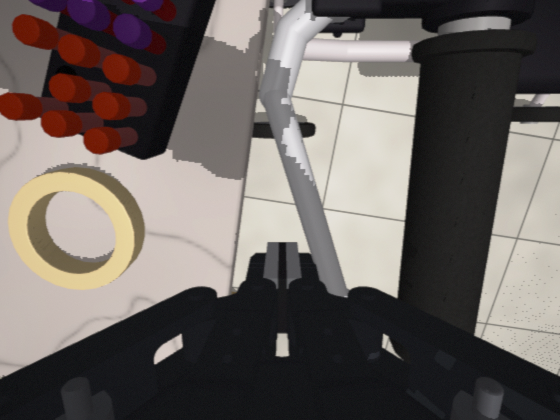

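The right blade is swung in, running from (270,95) to (335,285), about 0.32 rad from vertical in the image. It was held for more than 2 s at about 12 N. Releasing, lifting, and backing away.

```bash
python3 -m jog '[[[-5,0,0],0,0],[[-10,0,0],0,0],[[-15,-0.5,0],0,0],[[-20,-1,0],0,0],[[-26,-1,0],0,0],[[-32,-2,0],0,0],[[-40,-3,0],0,0],[[-47,-4,0],0,0],[[-52,-5,0],0,0],[[-54,-5,0],0,0],[[-54,-5,20],0,0],[[-54,-5,45],0,0],[[-54,-5,70],0,0],[[-54,-5,95],0,0],[[-54,-5,118],0,0],[[-54,-5,138],0,0],[[-54,-5,158],0,0],[[-54,-5,168],0,0],[[-54,-5,168],0,0],[[-54,-5,168],0,0]]' && python3 -m jog '[[[0,-20,0],0,0],[[-5,-50,0],0,0],[[-10,-80,0],0,0],[[-20,-110,0],0,0],[[-30,-140,0],0,0],[[-45,-170,0],0,0],[[-60,-200,0],0,0],[[-70,-230,0],0,0],[[-80,-255,0],0,0],[[-80,-260,0],0,0],[[-80,-260,0],0,0],[[-80,-260,0],0,0],[[-80,-260,0],0,0],[[-80,-260,0],0,0]]'
python3 - <<'E'
from h import *
from rig import arm
s=arm.state();t=arm.capture("top");a=pickle.load(open('top0.pkl','rb'))
print(s['joint_vel'].round(3),s['contact_force'])
d=cv2.absdiff(t['frame'],a['frame']).max(2)
for n,(x0,y0,x1,y1) in dict(tin=(205,225,252,272),rack=(272,208,345,260),tape=(345,230,392,275),spray=(142,245,190,295),bladeL=(185,190,250,215),bladeR=(305,170,368,195)).items(): 
    print(n,(d[y0:y1,x0:x1]>40).mean().round(3),cv2.phaseCorrelate(*[np.float64(f[y0:y1,x0:x1].mean(2)) for f in (a['frame'],t['frame'])]))
cv2.imwrite('pics/top9.png',t['frame'])
E
```

```text
clock: 24.15
tool_pos: [505.9, -160.5, 290.0]
tool_rot: [-1.57, -0.0, -1.415]
contact_force: [-0.1, 0.1, -0.1]
width: 0.0
clock: 25.32
tool_pos: [427.0, -418.6, 290.2]
tool_rot: [-1.57, 0.001, -1.412]
contact_force: [-0.2, 1.0, -0.5]
width: 0.0
[ 0.001 -0.005  0.005 -0.005  0.004  0.001  0.002] [-0.18626378  0.98589992 -0.45801418]
tin 0.0 ((0.027117130047674465, 0.0849319087675724), 1.0826083535916413)
rack 0.0 ((0.44921501093129734, 0.020790822125949404), 0.9149568560841289)
tape 0.0 ((-0.07885482681016853, 0.42990485853640337), 0.9606340900163207)
spray 0.0 ((-0.07050150835602764, -0.05038991995611397), 1.1075188736922972)
bladeL 0.0 ((0.14502792836621836, 0.5833626619919592), 1.0726524568632252)
bladeR 0.0 ((-0.12872175289258792, 0.6043689798707099), 1.001966416967095)
```

View pics/top9.png

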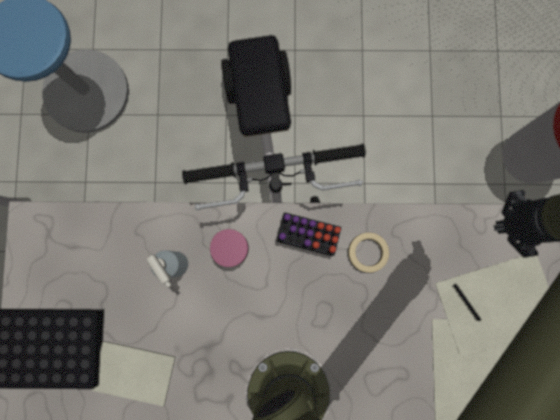

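Both levers are out, with the left ball at (198,207) and the right at (360,183) as at the start. The desk items are unmoved and the arm is clear at (525,220), so I'm handing in.

```bash
python3 -c "
from rig import arm
print(arm.finish_job())"
```

```text
the job is handed in; nothing more can be done
None
```

I pressed the left lever and then the right to their stops with the backs of the shut fingers, held each for over 2 s at about 11–14 N, and let each spring out. The job is handed in at about 25 s of the 64 s allowed, and it gave no verdict.

**Last checks**
- **Left lever:** it measured 0.296 rad in the wrist image while held. Afterwards its ball was back at its rest place.
- **Right lever:** the motion stalled and the force jumped from 5 to 12 N at the stop. The blade leaned about 0.32 rad in the image, which is a rough reading. Afterwards it was fully out.
- **Desk items and arm:** in the top view the tin, rack, tape and spray bottle moved less than 0.5 px (about 1 mm) from the start. The arm ended clear of everything, with force readings of about 1 N or less.

**What went wrong or disagreed**
- **First approach missed:** with the tool tip (TCP) at z = 150 mm, the fingertips passed over the left blade without touching it. By camera overlay the real fingertips sit well behind the stated TCP (30–38 mm by the wrist view, less by a later scene view). I lowered the tool to 122 mm, and both presses then worked.
- **Possible failure of the "taken between the fingers" rule:** during that miss, the grasp point as the task text defines it (19 mm behind the TCP) lay over the left blade. The cameras showed the fingers above the blade with no contact, but if the judge uses the stated point, that rule may have been triggered.

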